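Load the blue-capped vial rack into the autosampler dock

ROBOT

A 6-joint arm with a two-finger parallel gripper is mounted at the origin on the work surface. World frame = base frame: x ahead of the robot, y to its left, z up, the work surface at z = 0. Lengths are in m, angles in rad, forces in N, time in s.
With the tool pointing down it reaches from about 0.425 to 0.95 m from the base axis. Payload 14.7 kg.
Tool frame: the origin (TCP) lies on the centre line of the jaws, within the pads' length; the fingertips stand 11 mm ahead of it and the grasp point (between the pads) lies 8 mm behind it; z points along the fingers, y is the direction in which the jaws open and shut (so a half turn about z gives the same grasp; the last joint's range is limited). The gripper opens to 85 mm and grips with 20 to 120 N. Pads are 22 mm wide; open, the fingers measure 114 mm over their backs; the gripper's body (76 mm by 85 mm) begins 54 mm behind the grasp point. The pads swing forward as they close: fully open they stand 13 mm farther back than shut.
Start: joints at [1.204, 0.48, 1.596, -0, 1.065, -0.047], TCP at [0.204, 0.617, 0.205] pointing down, gripper open.
Joint ranges: [-2.75, 2.75], [-0.82, 2.05], [0.23, 2.67], [-1.56, 4.7], [0.09, 2.69], [-2.92, 2.92]. Speed limits (rad/s): [1.89, 1.89, 2.39, 3.01, 3.01, 3.01].

INTERFACE

Orientations are given as [roll, pitch, yaw] about the fixed x, y, z axes, in that order (R = Rz(yaw) Ry(pitch) Rx(roll)).
In Python, from station import bot gives the robot as it stands.
- The arm moves only by the tool arm_command, never from a script. Its argument "rows" is a list of rows, each a list of 2 entries, a list of its own where there are three numbers: the shift along the tool's x, y, z in mm, then the turn about the tool's z in degrees. In form: [[[dx, dy, dz], yaw], ...]. A call has exactly 5 rows; each row is the pose to reach, as a shift and turn from the pose commanded when the call began, along the tool's axes at that moment; what a row does not reach only later rows make up. A row lasts 1/10 s, in which the tool goes at most 50 mm and 8.59 degrees, less where a joint would pass 70% of its speed; a pose out of reach is approached as far as the arm can. A call with a gripper value outside its range is refused whole. "claw" is the gripper's target within -1 to 1 (fully open at 1, half-way at 0, shut at -1), set as the call begins (left out, the last holds). The fingers move at their own pace and stop on an object; "grip_force" is the grip in N (left out, the last holds). Time passes only in rows, so rows that repeat a pose let the fingers close, or fill a call up. It gives the time, the measured TCP pose, the force and the opening at its end, in the units of the state.
- bot.get_state(): the state, without advancing time (a new reading comes with each control period).
- bot.get_image(name): name is "scene" or "top" or "wrist"; returns (picture, depth): 400x640x3 uint8, red, green, blue; 400x640 float32, m along the optical axis (not along the pixel's ray), 0 where there is no reading.
- bot.camera_params(name): a dict with "intrinsics" (3x3 intrinsics, pixels), "eye" and "attitude" of the camera in the world; the wrist camera has in their place "T_tool_cam" (4x4, takes a point from camera to tool coordinates, whose origin is the TCP and whose axes are the flange's). Camera axes: x right, y up, looking along -z (the intrinsics and any distortion apply to the point x, -y, -z); pixel columns grow to the right and rows downward; lengths in m; the calibration is good to about 2 mm. A picture is of the moment at which its call begins: read the wrist's pose just before it. camera_params takes no time and is no camera call.
- bot.finish_job(): hands the job in, once; it reports no verdict.
The state is a dict: "clock": time; "qpos": joint angles; "joint_velocities": joint speeds; "tau": joint torques, N m; "tool_pos": TCP position; "tcp_rot": TCP orientation; "wrist_force": force on the tool from outside, world axes, zero at the start; "wrist_torque": the same for the moment, N m; "width": opening from 0.0 (shut) to 1.0 (fully open).
Only numpy, scipy, OpenCV 4.12 (cv2) and the standard library are available. Lean on these libraries where they do the work, as an engineer would, in place of code of your own. Each camera call takes 0.05 s, during which the arm holds its last target.

TASK

Load the rack of blue-capped vials into the white loading dock: pick it up by its handle, keep it upright, lower it inside the dock's lips until it presses the orange switch lever down, and only then let go, so that it stays flat on the dock's platform with the lever held down. Leave the rack of red-capped vials where it is.

Things in the scene. Friction and masses are not known exactly. Their poses are not given: they have to be found in the camera images.
- rack_blue_center (a point): Centre, half-way up (45 mm over its underside), of the loose rack of BLUE-capped vials, 0.3 kg: grey block 110 (x) by 70 (y) by 30 mm high, vial caps up to 44 mm over the underside, and a black upright handle plate at its middle, 60 long (x), 12 thick (y), its top 90 mm over the underside. Grip the plate across its thickness, above the caps: 10 to 40 mm above this point. z up.
- rack_red_center (a point): Centre, half-way up, of the loose rack of RED-capped vials: same sizes and axes, only the caps differ. Not to be moved.
- dock_seat (a point): Centre of the platform of the white dock fixed on the bench; platform top 20 mm over the bench. A lip 8 mm high encloses a pocket of 134 (x) by 94 mm (y): 12 mm of play all round the rack, whose x lies along this x, either way round. z up. The seated rack's centre point is 45 mm above this point. The switch lever is in a slot at the +x end of the platform.
- presence_lever (a joint): Hinged switch lever of the dock, rad: 0 raised by its spring, 0.31 pressed level with the platform, 0.34 stop. Its orange roller (22 mm wide, 10 mm thick) is 36 mm from the seat's centre along +x and rises 14 mm over the platform; its hinge is at 80 mm. An orange flag behind the hinge rises as it is pressed. 0.6 N on the roller holds it down: the rack's weight is enough.
Not all that is in view belongs to the job. What is shaped like the part that bears dock_seat but black is not meant.

How it is judged:
On the way:
1. the blue-capped rack, still in the grip, is lowered onto the lever (lever past 0.1 rad) (value of joint presence_lever above 0.1 rad and horizontal distance between rack_blue_center and dock_seat below 0.025 m and contact force between the fingers and rack_blue above 1 N), for 0.05 s.
At the end, for the whole second after the job is handed in: The blue-capped rack is released, still and flat (3 degrees) on the dock platform inside the lips (centre within 20 mm of the seat centre in plan, 41 to 49 mm above it, aligned within 17 degrees), the lever held past 0.25 rad; the red-capped rack is within 30 mm of its start (value of joint presence_lever above 0.25 rad and horizontal distance between rack_blue_center and dock_seat below 0.02 m and z of rack_blue_center in the frame of dock_seat between 0.041 and 0.049 m and angle between the x axis of rack_blue_center and the x axis of dock_seat, either way round below 0.3 rad and angle between rack_blue_center's own z axis and vertical below 0.06 rad and linear speed of rack_blue below 0.02 m/s and distance of rack_red_center from where it was at the start of the episode below 0.03 m); the robot touches nothing.
It fails at once if the red-capped rack is moved more than 30 mm (distance of rack_red_center from where it was at the start of the episode above 0.03 m).
It fails at once if the blue-capped rack is tipped more than 35 degrees (angle between rack_blue_center's own z axis and vertical above 0.61 rad).
It also fails if it takes over 34 s, if anything falls off the work surface, if the arm or the gripper's body presses on something with over 40 N, if the wrist force passes 120 N, or if a joint passes its speed limit or range.

## Working session

There is one attempt and no reset: what is moved stays moved. The work goes in short steps, Python scripts to look and compute and a tool call to move; the robot and the scene stay as the last step left them, time stands still between calls to the robot, and variables do not carry over. Pictures are saved under pics/ and viewed, and the job is handed in when it is done.

Besides the shell and the picture viewer there is one more tool, called after ">>>" by a JSON object that holds its "fn" and its "kwargs". arm_command: Moves the arm, as the interface text tells. Its arguments: {"type":"object","properties":{"rows":{"type":"array"},"claw":{"type":"number"},"grip_force":{"type":"number"}},"required":["rows"]}

```bash
mkdir -p pics; ls; python3 - <<'E'
from station import bot
import cv2,numpy as np
s=bot.get_state(); print(s)
for n in ["scene","top"]:
    im,d=bot.get_image(n); cv2.imwrite(f"pics/{n}0.png",im[:,:,::-1]); np.savez(f"{n}0.npz",im=im,d=d)
    print(n,bot.camera_params(n))
print(bot.camera_params("wrist"))
E
```

```text
pics
{'clock': 0.0, 'qpos': array([ 1.20439306e+00,  4.80833364e-01,  1.59686883e+00, -2.73697082e-05,
        1.06508045e+00, -4.65928608e-02]), 'joint_velocities': array([ 0.0020028 , -0.00097183,  0.00122403,  0.00130654, -0.00074325,
        0.00174118]), 'tau': array([ 3.09412979e-03, -9.50645542e+01, -4.30194569e+01,  9.24116216e-05,
        1.18836510e-02,  1.12414543e-05]), 'tool_pos': array([0.20417975, 0.6166396 , 0.20407329]), 'tcp_rot': array([-3.14040284e+00, -3.15229718e-05,  2.82179550e+00]), 'wrist_force': array([-0.89769977, -0.13061575, -0.46139914]), 'wrist_torque': array([ 5.59690651e-02,  3.82399636e-03, -2.12402962e-05]), 'width': 0.9991606088295492}
scene {'intrinsics': array([[490.47124573,   0.        , 319.23894163],
       [  0.        , 490.47124573, 196.72254543],
       [  0.        ,   0.        ,   1.        ]]), 'eye': array([ 1.1737543 , -0.03980443,  0.81273098]), 'attitude': array([0.74671876, 0.00670604, 1.53713207])}
top {'intrinsics': array([[381.14587527,   0.        , 325.97225898],
       [  0.        , 381.14587527, 188.51800519],
       [  0.        ,   0.        ,   1.        ]]), 'eye': array([ 0.41546147, -0.00611442,  1.01472973]), 'attitude': array([ 0.04172061, -0.0020236 , -1.56934558])}
{'intrinsics': array([[316.84107831,   0.        , 318.97072998],
       [  0.        , 316.84107831, 201.14771171],
       [  0.        ,   0.        ,   1.        ]]), 'T_tool_cam': array([[-8.11340840e-04,  9.45433294e-01,  3.25814714e-01,
         8.53123892e-02],
       [ 9.99999669e-01,  7.45523876e-04,  3.26865156e-04,
         5.31214503e-05],
       [ 6.61265534e-05,  3.25814871e-01, -9.45433586e-01,
        -1.69191775e-01],
       [ 0.00000000e+00,  0.00000000e+00,  0.00000000e+00,
         1.00000000e+00]])}
```

View pics/scene0.png

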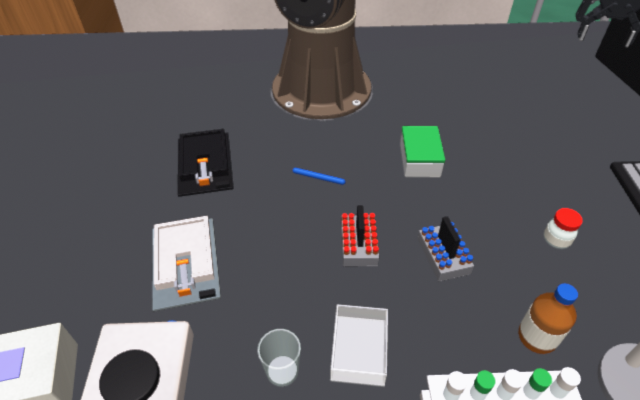

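View pics/top0.png

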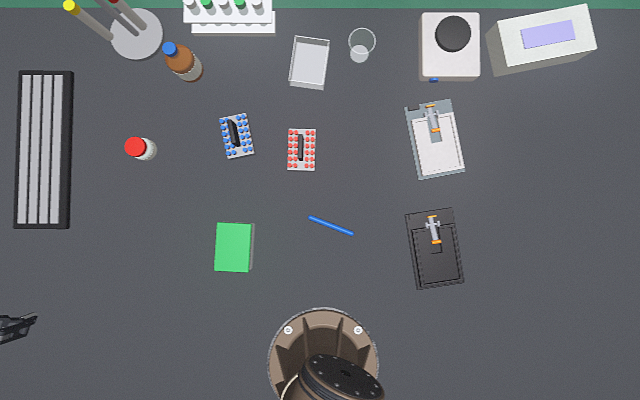

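The top view shows the blue rack near (237,135), the red rack near (301,149), the white dock at (435,140) with its lever toward the top (+x world), and the black decoy at (435,247). Next I'll enlarge these.

```bash
cat > h.py <<'E'
import numpy as np,cv2
from scipy.spatial.transform import Rotation as R
from station import bot
def ray(cp,u,v,Rw=None,eye=None):
    K=cp["intrinsics"]; 
    if Rw is None: Rw=R.from_euler("xyz",cp["attitude"]).as_matrix(); eye=cp["eye"]
    d=np.array([(u-K[0,2])/K[0,0],-(v-K[1,2])/K[1,1],-1.0])
    return eye,Rw@d
def atz(cp,u,v,z,**k):
    e,d=ray(cp,u,v,**k); return e+d*(z-e[2])/d[2]
def pt(cp,u,v,dep,**k):
    e,d=ray(cp,u,v,**k); return e+d*dep
def crop(im,u0,v0,w,h,s,fn):
    c=cv2.resize(im[v0:v0+h,u0:u0+w],None,fx=s,fy=s,interpolation=cv2.INTER_CUBIC)
    for i in range(0,w,10): cv2.putText(c,str(u0+i),(i*s,8),0,0.3,(255,255,0),1); cv2.line(c,(i*s,10),(i*s,14),(255,255,0),1)
    for i in range(10,h,10): cv2.putText(c,str(v0+i),(0,i*s+3),0,0.3,(255,255,0),1)
    cv2.imwrite(fn,c[:,:,::-1])
E
python3 - <<'E'
from h import *
im=np.load("top0.npz")["im"]; d=np.load("top0.npz")["d"]
crop(im,210,100,60,65,9,"pics/cb.png"); crop(im,395,90,80,100,6,"pics/cd.png")
np.set_printoptions(precision=3,suppress=True,linewidth=200)
cp=bot.camera_params("top")
P=np.array([[pt(cp,u,v,d[v,u]) for u in range(640)] for v in range(400)])
np.save("Ptop.npy",P)
for v in range(112,162,3): print(v,(P[v,216:258:3,2]*1000).astype(int))
print()
for v in range(96,184,4): print(v,(P[v,400:470:4,2]*1000).astype(int))
E
```

```text
112 [  -2    0 1014    0    1    0   -1    1   -1   -1    0    0    1   -1]
115 [ 2  0 -5 -3  1  0 32 46 29 46 17 -3 -3 -2]
118 [ 0 30 30 44 30 30 28 43 32 43 28  2  0  1]
121 [-4 45 42 45 90 83 29 33 30 42 30  2  0  0]
124 [ 0  0 30 30 88 89 54 45 41 47 37  0  3  0]
127 [ 0  1 44 30 89 89 62 30 30 28 48 12 -2  0]
130 [-1  0 28 26 88 89 69 29 46 44 44 21  2 -2]
133 [-1  4 45 46 46 90 80 39 30 30 44 30 -3  0]
136 [ 0  2  0 34 27 89 82 47 41 42 41 35 -2  1]
139 [ 1 -1  0 41 45 90 90 55 30 32 28 30  0  0]
142 [ 0  0  0 40 31 90 88 64 31 46 44 44 20  0]
145 [ 4 -3  2 42 36 45 57 52 32 44 30 31 25  3]
148 [ 0  0  3 42 38 30 32 29 30 45 28 42 32  2]
151 [-1  0  0  0 45 44 42 29 30 44 32 31 32  0]
154 [ 0  4  0  0 43 30 37 28 28 28 32 28 21  1]
157 [ 1  0 -1  0 30 32 31 20  9  2  3 -1  0  0]
160 [ 0  1 -2  0  3  1  4  0 -1  1 -2  0  0  0]

96 [ 0  1  2  1  2 -2  0  2 -3  0  4 -1  1 -1  0  0 -1  1]
100 [ 1  0 -2  3  0  2 -2  2  0  2  7  9  6  0  3  3 -1 -1]
104 [ 2  1  0 -2 18  9 11  9 32  9  8  8 10  2  3 -2  0  0]
108 [ 0  9 18 20 20  9 12 15  7  6  8 10  4  0  0  1  0  0]
112 [ 1  5  8  7
[... 399 characters left out ...]
 -1]
140 [ 1  0  2  5 27 20 23 22  8  9 11 20 20 20 26  2 -1  0]
144 [ 3  3 -1  7 27 26 19 17 18 22 21 19 19 21 27  0  2  0]
148 [-4  0  3  5 20 21 20 23 23 21 19 21 20 18 21  2  0  0]
152 [ 0  0  1  3 15 31 23 20 17 20 19 19 19 17 23 32  2  2]
156 [ 0  0  0 -2  6 28 18 20 16 17 18 21 21 19 19 29  0 -1]
160 [ 0  2  0  1  6 29 22 16 18 18 20 20 18 18 22 28  1  0]
164 [ 0  2  0  0 10 27 19 19 21 20 19 19 22 19 21 30  0 -1]
168 [  -1    1    2    0    7   19   18   21   18   17   19   20   24 1014   31   26   -1   -1]
172 [-1  2  0  2  1 10 28 29 29 32 28  7  5  7  8 -1  0  0]
176 [ 0  0 -1 -1  0 10 10  5  5  7 -1 -1  0  0  0  1 -3  0]
180 [ 0  0  0  2  1  1 -2  0  0 -2  0 -1  0 -2  1 -1 -2  1]
```

View pics/cb.png

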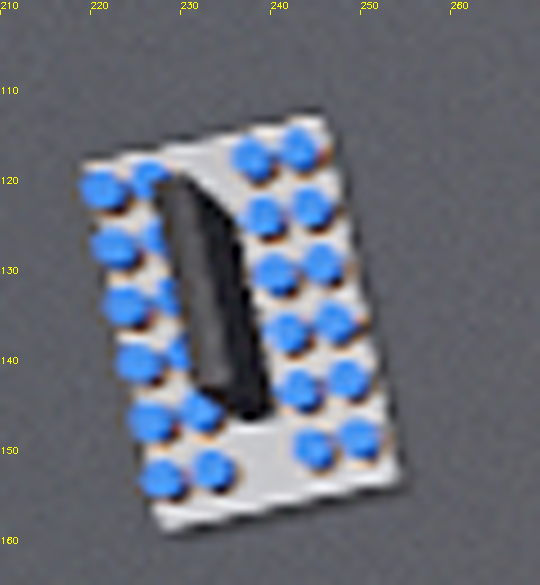

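View pics/cd.png

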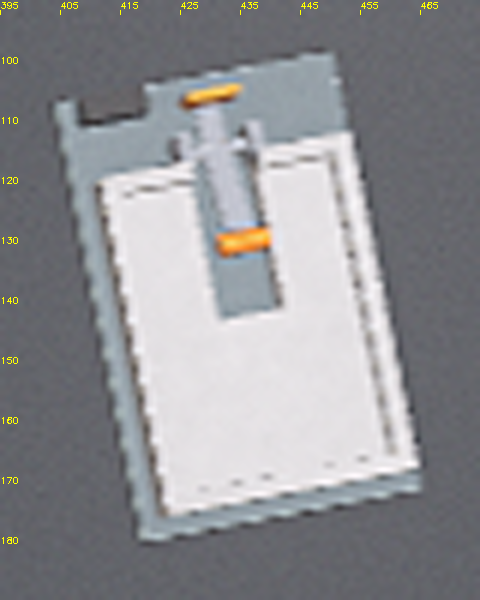

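```bash
python3 - <<'E'
from h import *
np.set_printoptions(precision=4,suppress=True,linewidth=200)
cp=bot.camera_params("top"); P=np.load("Ptop.npy")
def rect(mask,z,name):
    vs,us=np.nonzero(mask)
    # use ray-plane at z for xy
    Q=np.array([atz(cp,u,v,z)[:2] for u,v in zip(us,vs)])
    r=cv2.minAreaRect((Q*1000).astype(np.float32)); print(name,len(Q),"mean",Q.mean(0),r)
reg=np.zeros((400,640),bool); reg[110:162,215:258]=1
rect(reg&(P[...,2]>.084)&(P[...,2]<.095),.09,"handle")
rect(reg&(P[...,2]>.024)&(P[...,2]<.034),.03,"block")
for n,c in dict(handle=[(227.5,119.6),(230.8,119.4),(235.8,143.3),(232,142)]).items():
    q=np.array([atz(cp,u,v,.09) for u,v in c]);print(n,q.mean(0),q)
q=np.array([atz(cp,u-.5+.0,v-.5,.028) for u,v in [(411.2,120.5),(453.3,112),(464.7,167.5),(422.5,175.8)]])
print("lip",q,q.mean(0)); e=q[0]-q[3];print(np.degrees(np.arctan2(e[1],e[0])),np.linalg.norm(e)); e=q[1]-q[2];print(np.degrees(np.arctan2(e[1],e[0])),np.linalg.norm(e)); print(np.linalg.norm(q[0]-q[1]),np.linalg.norm(q[2]-q[3]))
e=q[0]-q[1];print(np.degrees(np.arctan2(e[1],e[0]))-90)
r=atz(cp,435.2,129.7,.030);print("roller",r)
# scene cam view
im=np.load("scene0.npz")["im"]
crop(im,140,205,90,110,6,"pics/cs.png"); crop(im,410,205,75,80,7,"pics/csb.png")
E
```

```text
handle 126 mean [0.5942 0.2255] ((594.1138916015625, 225.3271484375), (59.88040542602539, 12.765820503234863), 12.675650596618652)
block 479 mean [0.5893 0.221 ] ((594.3392333984375, 225.47653198242188), (110.07677459716797, 70.45797729492188), 12.257741928100586)
handle [0.5942 0.223  0.09  ] [[0.6224 0.2331 0.09  ]
 [0.6229 0.2251 0.09  ]
 [0.5641 0.2122 0.09  ]
 [0.5673 0.2215 0.09  ]]
lip [[ 0.6361 -0.2291  0.028 ]
 [ 0.6587 -0.3394  0.028 ]
 [ 0.5132 -0.3672  0.028 ]
 [ 0.4914 -0.2573  0.028 ]] [ 0.5749 -0.2983  0.028 ]
11.032490122504772 0.14745272673192455
10.828043326124426 0.14819093933730246
0.11261011569745466 0.11207657237738217
11.590114975216864
roller [ 0.6103 -0.2923  0.03  ]
```

View pics/cs.png

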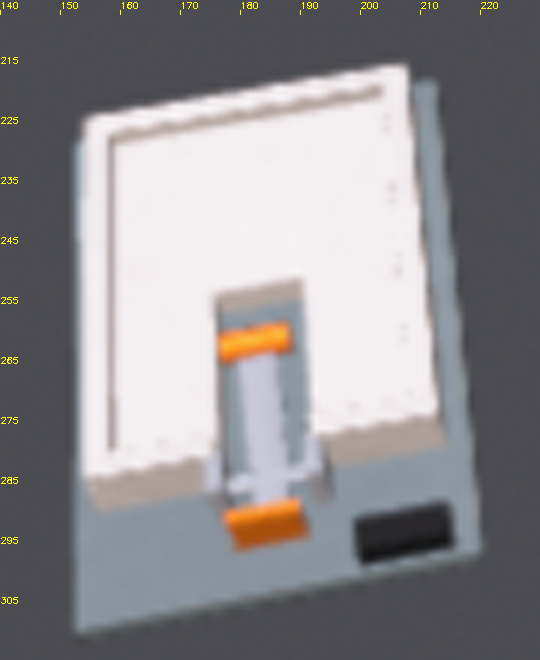

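View pics/csb.png

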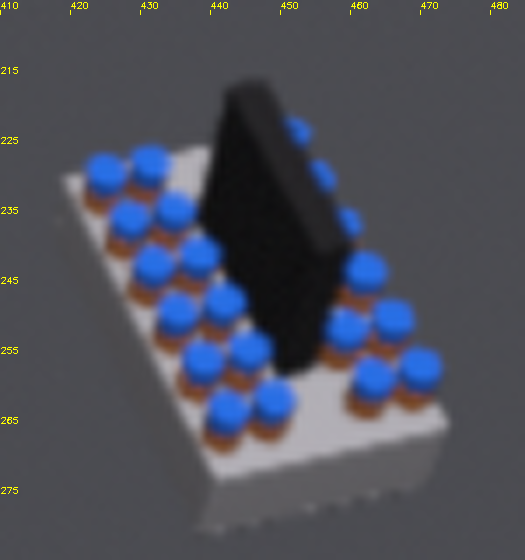

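Blue handle is at (0.594, 0.2254), yaw about 12.4°. The white dock centre is at (0.575, −0.298), yaw about 11°. Both cameras show the lever at the dock's +x end.

```bash
cat >> h.py <<'E'
def to(x,y,z,yawdeg=None):
    s=bot.get_state(); Rt=R.from_euler("xyz",s["tcp_rot"])
    d=Rt.inv().apply(np.array([x,y,z])-s["tool_pos"])*1000
    yd=np.degrees(s["tcp_rot"][2])
    t=None if yawdeg is None else -((yawdeg-yd+180)%360-180)
    print("t",round(s["clock"],2),"shift mm",d.round(1),"|",np.linalg.norm(d).round(1),"turn",t,"F",s["wrist_force"].round(1),"w",round(s["width"],3),"pos",s["tool_pos"].round(4),"rot",np.degrees(s["tcp_rot"]).round(2))
E
python3 -c "
from h import *
to(.594,.2254,.205,192.4)"
```

```text
t 0.1 shift mm [-493.  -248.9   -0.6] | 552.3 turn -30.7242667926962 F [ 0.2 -0.3  0.3] w 0.995 pos [0.2042 0.6167 0.2041] rot [-179.94   -0.    161.68]
```

>>> {"fn": "arm_command", "kwargs": {"rows": [[[-44,-22,0],-6],[[-88,-44,0],-12],[[-132,-66,0],-18],[[-176,-88,0],-24],[[-220,-111,0],-30.7]], "claw": 1, "grip_force": 60}}

```text
clock: 0.6
tool_pos: [0.3792, 0.441, 0.2045]
tcp_rot: [-3.141, -0.0, -2.921]
wrist_force: [0.3, 0.5, -0.5]
width: 1.003
```

```bash
python3 -c "
from h import *
to(.594,.2254,.205,192.4)"
```

```text
t 0.6 shift mm [-162.4 -257.4   -0.5] | 304.3 turn 0.24579113163895272 F [ 0.3  0.5 -0.5] w 1.003 pos [0.3792 0.441  0.2045] rot [-1.7999e+02 -1.0000e-02 -1.6735e+02]
```

>>> {"fn": "arm_command", "kwargs": {"rows": [[[-24,-39,0],0],[[-49,-77,0],0],[[-74,-116,0],0],[[-98,-155,0],0],[[-122,-194,0],0]]}}

```text
clock: 1.1
tool_pos: [0.54, 0.2775, 0.2045]
tcp_rot: [-3.142, -0.0, -2.926]
wrist_force: [-0.0, -0.2, 0.4]
width: 0.997
```

```bash
python3 -c "
from h import *
to(.594,.2254,.205,192.4)"
```

```text
t 1.1 shift mm [-41.6 -62.5  -0.5] | 75.0 turn -0.025968557341229825 F [-0.  -0.2  0.4] w 0.997 pos [0.54   0.2775 0.2045] rot [-1.8000e+02 -2.0000e-02 -1.6763e+02]
```

>>> {"fn": "arm_command", "kwargs": {"rows": [[[-20,-30,0],0],[[-35,-52,0],0],[[-41.5,-62.5,0],0],[[-41.5,-62.5,0],0],[[-41.5,-62.5,0],0]]}}

```text
clock: 1.6
tool_pos: [0.5922, 0.2274, 0.2044]
tcp_rot: [3.141, -0.001, -2.926]
wrist_force: [-0.6, -0.2, -0.2]
width: 0.998
```

```bash
python3 - <<'E'
from h import *
to(.594,.2254,.205,192.4)
s=bot.get_state(); im,d=bot.get_image("wrist"); cp=bot.camera_params("wrist")
np.savez("w1.npz",im=im,d=d,p=s["tool_pos"],r=s["tcp_rot"])
T=cp["T_tool_cam"]; Rt=R.from_euler("xyz",s["tcp_rot"]).as_matrix()
Rw=Rt@T[:3,:3]; e=Rt@T[:3,3]+s["tool_pos"]
K=cp["intrinsics"]; v,u=np.mgrid[:400,:640]
D=np.stack([(u-K[0,2])/K[0,0],-(v-K[1,2])/K[1,1],-np.ones_like(u,float)],-1)@Rw.T
P=e+D*d[...,None]
m=(P[...,2]>.084)&(P[...,2]<.096)&(d>0)&(np.hypot(P[...,0]-.594,P[...,1]-.225)<.06)
Q=(e+D*((.09-e[2])/D[...,2])[...,None])[m][:,:2]
print(m.sum(),cv2.minAreaRect((Q*1000).astype(np.float32)))
crop(im,0,0,640,400,1,"pics/w1.png")
E
```

```text
t 1.6 shift mm [-1.3 -2.4 -0.6] | 2.8 turn -0.030696606683363825 F [-0.6 -0.2 -0.2] w 0.998 pos [0.5922 0.2274 0.2044] rot [ 1.7999e+02 -5.0000e-02 -1.6763e+02]
795 ((591.7120361328125, 225.26608276367188), (59.31890869140625, 11.483280181884766), 11.795672416687012)
```

View pics/w1.png

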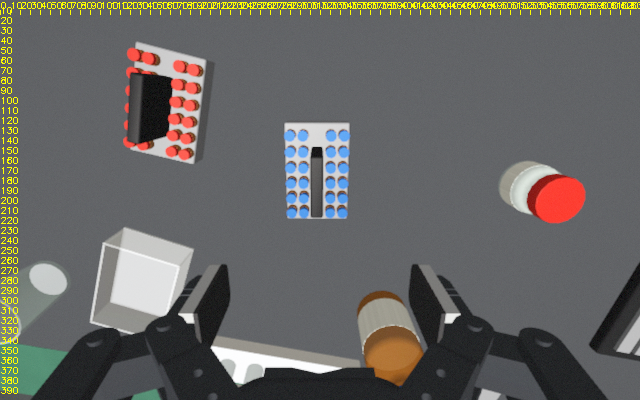

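The wrist view shows the blue rack upright at (317,170), centred between the jaws, with the red rack at (165,105) clear of them. The wrist fix of (0.592, 0.225) is within 2.5 mm of the top camera, so I'm descending.

>>> {"fn": "arm_command", "kwargs": {"rows": [[[0,-1,40],0],[[0,-1.5,80],0],[[0,-2,115],0],[[0,-2,138],0],[[0,-2,138],0]]}}

```text
clock: 2.15
tool_pos: [0.5903, 0.2254, 0.0638]
tcp_rot: [-3.141, -0.005, -2.924]
wrist_force: [0.2, 0.4, 0.8]
width: 1.002
```

```bash
python3 -c "
from h import *
to(.593,.2253,.065,192.2)"
```

```text
t 2.15 shift mm [-2.6 -0.7 -1.2] | 2.9 turn 0.2537872724030876 F [0.2 0.4 0.8] w 1.002 pos [0.5903 0.2254 0.0638] rot [-179.98   -0.31 -167.55]
```

Close.

>>> {"fn": "arm_command", "kwargs": {"rows": [[[-2,0,-1],0],[[-2,0,-1],0],[[-2,0,-1],0],[[-2,0,-1],0],[[-2,0,-1],0]], "claw": -1, "grip_force": 50}}

```text
clock: 2.65
tool_pos: [0.5956, 0.2256, 0.0684]
tcp_rot: [3.141, 0.001, -2.926]
wrist_force: [-0.6, -0.6, -0.6]
width: 0.145
```

>>> {"fn": "arm_command", "kwargs": {"rows": [[[0,0,0],0],[[0,0,0],0],[[0,0,0],0],[[0,0,0],0],[[0,0,0],0]]}}

```text
clock: 3.15
tool_pos: [0.5953, 0.2255, 0.0676]
tcp_rot: [-3.142, -0.0, -2.926]
wrist_force: [0.7, -0.3, -0.3]
width: -0.0
```

```bash
python3 - <<'E'
from h import *
to(.593,.2253,.065,192.2)
im,d=bot.get_image("wrist"); crop(im,0,0,640,400,1,"pics/w2.png")
E
```

```text
t 3.15 shift mm [2.3 0.3 2.6] | 3.5 turn 0.17507555807787867 F [ 0.7 -0.3 -0.3] w -0.0 pos [0.5953 0.2255 0.0676] rot [-1.8000e+02 -1.0000e-02 -1.6762e+02]
```

View pics/w2.png

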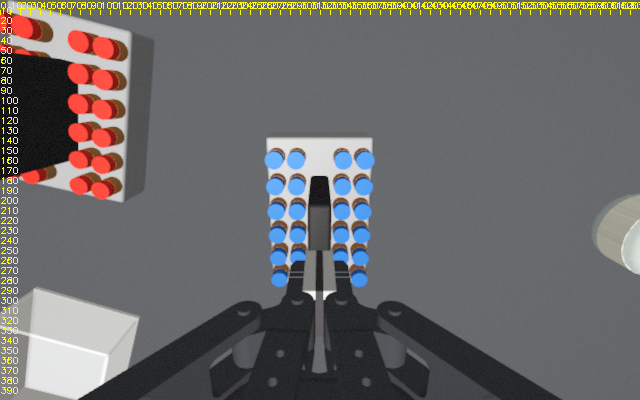

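The wrist image shows the jaws at (297–340, 270), with the plate running from (319,176) into them. Width reads 0.0, though a 12 mm plate should read about 0.14. I'll check this before lifting.

```bash
python3 - <<'E'
from h import *
np.set_printoptions(precision=3,suppress=True,linewidth=200)
s=bot.get_state(); print(s["width"],s["tool_pos"])
im,d=bot.get_image("wrist"); cp=bot.camera_params("wrist"); T=cp["T_tool_cam"]; K=cp["intrinsics"]
Ti=np.linalg.inv(T)
for q in [(0,0,0),(0,0,-.008),(0,0,.011),(.011,0,-.008),(-.011,0,-.008)]:
    c=Ti@np.array([*q,1]); print(q,K[0,0]*c[0]/-c[2]+K[0,2],K[1,1]*-c[1]/-c[2]+K[1,2],-c[2])
v,u=np.mgrid[:400,:640]
C=np.stack([(u-K[0,2])/K[0,0]*d,-(v-K[1,2])/K[1,1]*d,-d],-1)
P=C@T[:3,:3].T+T[:3,3]   # tool coords
for vv in range(130,300,8): print(vv,[tuple((P[vv,uu]*1000).astype(int)) for uu in (305,314,319,324,333)])
crop(im,250,120,140,190,4,"pics/w3.png")
it,dt=bot.get_image("top"); crop(it,190,80,100,100,6,"pics/t1.png")
isx,ds=bot.get_image("scene"); crop(isx,390,140,130,150,4,"pics/s1.png")
E
```

```text
-0.0024567645843066865 [0.595 0.225 0.068]
(0, 0, 0) 317.9563600486163 243.9373732681963 0.18769128856784176
(0, 0, -0.008) 317.9141992596985 250.31878845152892 0.18012779672042292
(0, 0, 0.011) 318.0090742003693 235.95861155602597 0.19809108985804263
(0.011, 0, -0.008) 317.87673069514517 232.65258806472704 0.17654392640728425
(-0.011, 0, -0.008) 317.9502059413094 267.2957199188924 0.18371166703356162
130 [(np.int64(58), np.int64(-9), np.int64(68)), (np.int64(58), np.int64(-3), np.int64(67)), (np.int64(58), np.int64(0), np.int64(67)), (np.int64(58), np.int64(4), np.int64(67)), (np.int64(58), np.int64(10), np.int64(68))]
138 [(np.int64(56), np.int64(-8), np.int64(38)), (np.int64(56), np.int64(-2), np.int64(38)), (np.int64(56), np.int64(0), np.int64(39)), (np.int64(56), np.int64(3), np.int64(39)), (np.int64(56), np.int64(9), np.int64(38))]
146 [(np.int64(51), np.int64(-8), np.int64(38)), (np.int64(51), np.int64(-2), np.int64(37)), (np.int64(51), np.int64(0), np.int64(37)), (np.int64(51), np.int64(3), np.int64(38)), (np.int64(51), np.int64(9), np.int64(37))]
154 [(np.int64(46), np.int64
[... 3545 characters left out ...]
64(6), np.int64(-52))]
282 [(np.int64(11), np.int64(-5), np.int64(-57)), (np.int64(12), np.int64(-1), np.int64(-58)), (np.int64(11), np.int64(0), np.int64(-57)), (np.int64(11), np.int64(2), np.int64(-56)), (np.int64(11), np.int64(6), np.int64(-57))]
290 [(np.int64(11), np.int64(-4), np.int64(-63)), (np.int64(12), np.int64(-1), np.int64(-63)), (np.int64(11), np.int64(0), np.int64(-63)), (np.int64(11), np.int64(2), np.int64(-62)), (np.int64(11), np.int64(6), np.int64(-63))]
298 [(np.int64(13), np.int64(-4), np.int64(-70)), (np.int64(8), np.int64(-1), np.int64(-64)), (np.int64(8), np.int64(0), np.int64(-63)), (np.int64(8), np.int64(2), np.int64(-63)), (np.int64(12), np.int64(5), np.int64(-69))]
```

View pics/w3.png

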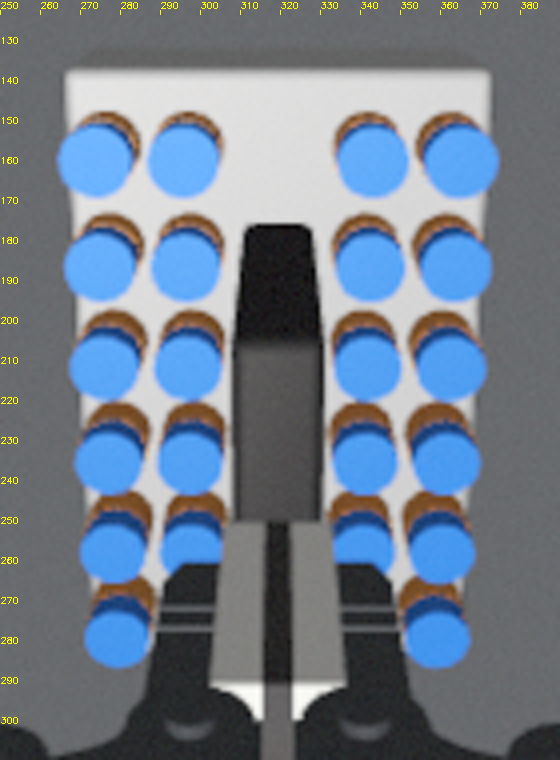

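View pics/s1.png

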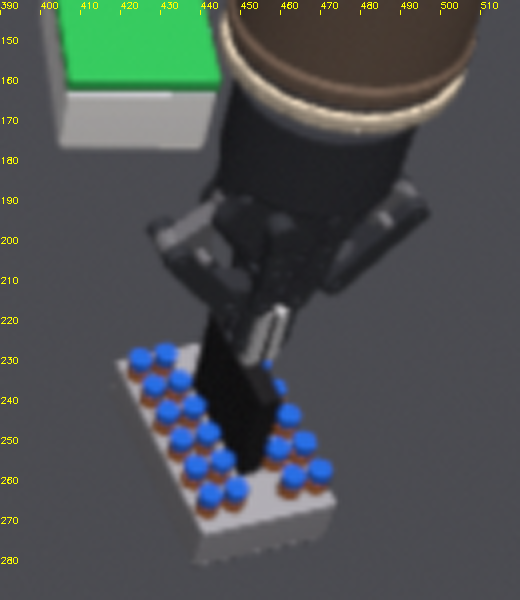

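The pads show up at tool z ≈ −36 to −63 mm. So the real fingertips sit about 35 mm *behind* the reported TCP, not 11 mm ahead of it as stated, and they shut on air about 13 mm above the plate top. The rack hasn't moved. The state's TCP and the actual fingers disagree by about 45 mm, so I'll trust what I measured: reopen, go down about 47 mm, and grip again.

>>> {"fn": "arm_command", "kwargs": {"rows": [[[0,0,0],0],[[0,0,0],0],[[0,0,0],0],[[1,0,0],0],[[2,0,0],0]], "claw": 1}}

```text
clock: 3.85
tool_pos: [0.5933, 0.225, 0.0677]
tcp_rot: [3.142, -0.0, -2.926]
wrist_force: [-0.7, 0.1, 0.6]
width: 0.847
```

>>> {"fn": "arm_command", "kwargs": {"rows": [[[0,0,0],0],[[0,0,0],0],[[0,0,8],0],[[0,0,16],0],[[0,0,20],0]]}}

```text
clock: 4.35
tool_pos: [0.5928, 0.2249, 0.0464]
tcp_rot: [-3.141, -0.001, -2.926]
wrist_force: [0.4, 0.3, -0.2]
width: 0.999
```

```bash
python3 - <<'E'
from h import *
to(.593,.2253,.020,192.2)
im,d=bot.get_image("wrist"); crop(im,0,0,640,400,1,"pics/w4.png")
cp=bot.camera_params("wrist"); T=cp["T_tool_cam"]; K=cp["intrinsics"]
v,u=np.mgrid[:400,:640]
P=np.stack([(u-K[0,2])/K[0,0]*d,-(v-K[1,2])/K[1,1]*d,-d],-1)@T[:3,:3].T+T[:3,3]
m=(abs(P[...,0]-11.5e-3)<3e-3)&(P[...,2]<0)&(abs(P[...,1])<.06)&(abs(P[...,1])>.025)
print((np.percentile(P[m],[2,50,98],axis=0)*1000).round())
E
```

```text
t 4.35 shift mm [-0.3  0.4 26.4] | 26.4 turn 0.17719665813422125 F [ 0.4  0.3 -0.2] w 0.999 pos [0.5928 0.2249 0.0464] rot [-1.7999e+02 -8.0000e-02 -1.6762e+02]
[[   9.  -60. -108.]
 [  12.  -39.  -86.]
 [  14.   55.  -46.]]
```

View pics/w4.png

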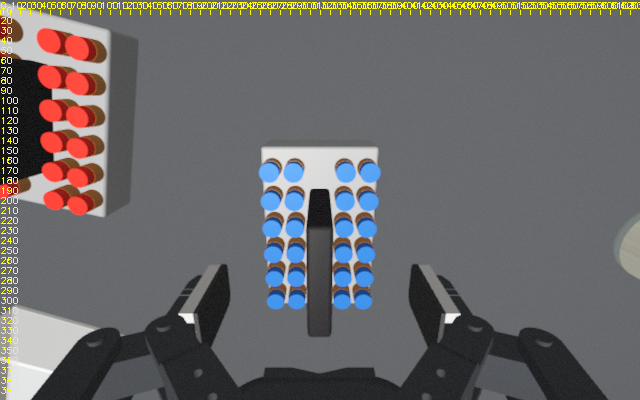

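Open, the pad tips sit at tool z ≈ −46 mm, and shut at about −35 mm, which matches the stated 13 mm swing. The plate is at (319,280), midway between the jaws at (228…410).

>>> {"fn": "arm_command", "kwargs": {"rows": [[[0,0,12],0],[[0,0,22],0],[[0,0,26],0],[[0,0,26],0],[[0,0,26],0]]}}

```text
clock: 4.9
tool_pos: [0.5934, 0.2251, 0.0217]
tcp_rot: [-3.142, -0.0, -2.926]
wrist_force: [0.5, -0.0, 0.4]
width: 1.0
```

>>> {"fn": "arm_command", "kwargs": {"rows": [[[0,0,0],0],[[0,0,0],0],[[0,0,0],0],[[0,0,0],0],[[0,0,0],0]], "claw": -1, "grip_force": 50}}

```text
clock: 5.4
tool_pos: [0.5934, 0.2251, 0.0218]
tcp_rot: [3.142, 0.0, -2.926]
wrist_force: [-0.6, -0.8, 0.6]
width: 0.144
```

>>> {"fn": "arm_command", "kwargs": {"rows": [[[0,0,0],0],[[0,0,0],0],[[0,0,0],0],[[0,0,0],0],[[0,0,0],0]]}}

```text
clock: 5.9
tool_pos: [0.5935, 0.2251, 0.0219]
tcp_rot: [3.142, 0.0, -2.926]
wrist_force: [-0.3, -0.4, 5.4]
width: 0.134
```

```bash
python3 - <<'E'
from h import *
to(.593,.2253,.020,192.2)
im,d=bot.get_image("wrist"); crop(im,0,0,640,400,1,"pics/w5.png")
E
```

```text
t 5.9 shift mm [0.4 0.3 1.9] | 2.0 turn 0.17564200429808352 F [-0.3 -0.4  5.4] w 0.134 pos [0.5935 0.2251 0.0219] rot [ 1.8000e+02  1.0000e-02 -1.6762e+02]
```

View pics/w5.png

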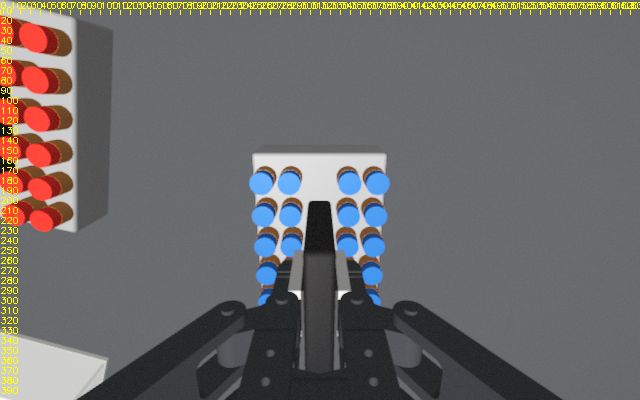

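The plate is now between the pads at (319,280), and width 0.134 is about 11.4 mm, so the grip is real. Lifting.

>>> {"fn": "arm_command", "kwargs": {"rows": [[[0,0,-15],0],[[0,0,-45],0],[[0,0,-80],0],[[0,0,-120],0],[[0,0,-150],0]]}}

```text
clock: 6.45
tool_pos: [0.5936, 0.2251, 0.1748]
tcp_rot: [3.141, 0.001, -2.926]
wrist_force: [1.1, 0.1, -3.2]
width: 0.132
```

>>> {"fn": "arm_command", "kwargs": {"rows": [[[0,0,0],0],[[0,0,0],0],[[0,0,0],0],[[0,0,0],0],[[0,0,0],0]]}}

```text
clock: 6.95
tool_pos: [0.5928, 0.2249, 0.1705]
tcp_rot: [-3.141, -0.002, -2.926]
wrist_force: [-0.1, -0.1, -3.2]
width: 0.135
```

```bash
cat >> h.py <<'E'
def held(fn):
    "rack pose in tool frame from wrist depth: front upper edge of block etc"
    im,d=bot.get_image("wrist"); crop(im,0,0,640,400,1,fn)
    cp=bot.camera_params("wrist"); T=cp["T_tool_cam"]; K=cp["intrinsics"]
    v,u=np.mgrid[:400,:640]
    P=np.stack([(u-K[0,2])/K[0,0]*d,-(v-K[1,2])/K[1,1]*d,-d],-1)@T[:3,:3].T+T[:3,3]
    return im,d,P
E
python3 - <<'E'
from h import *
to(.575,-.298,.17,191)
im,d,P=held("pics/w6.png")
# block top plane
m=(im.min(-1)>150)&(abs(P[...,1])<.045)&(P[...,0]<.07)&(P[...,0]>.0)&(P[...,2]>-.03)&(P[...,2]<.03)&(d>0)
m&=(np.mgrid[:400,:640][0]<330)
Q=P[m];print(len(Q),np.percentile(Q,[1,50,99],axis=0).round(4))
A=np.c_[Q[:,:2],np.ones(len(Q))];c=np.linalg.lstsq(A,Q[:,2],rcond=None)[0];print("plane slopes deg",np.degrees(c[:2]),c[2])
f=(P[...,0]>.045)&m
print(cv2.minAreaRect((P[m][:,:2]*1000).astype(np.float32)))
E
```

```text
t 6.95 shift mm [ 129.4 -506.9    0.9] | 523.2 turn 1.3778140398518417 F [-0.1 -0.1 -3.2] w 0.135 pos [0.5928 0.2249 0.1705] rot [-1.7999e+02 -1.1000e-01 -1.6762e+02]
5112 [[ 0.0026 -0.0332 -0.0223]
 [ 0.0417  0.0006 -0.0081]
 [ 0.0554  0.034  -0.0064]]
plane slopes deg [1.71104493 0.16226931] -0.009708967817583382
((27.820852279663086, 0.6102828979492188), (69.22126007080078, 55.54283905029297), 89.95039367675781)
```

View pics/w6.png

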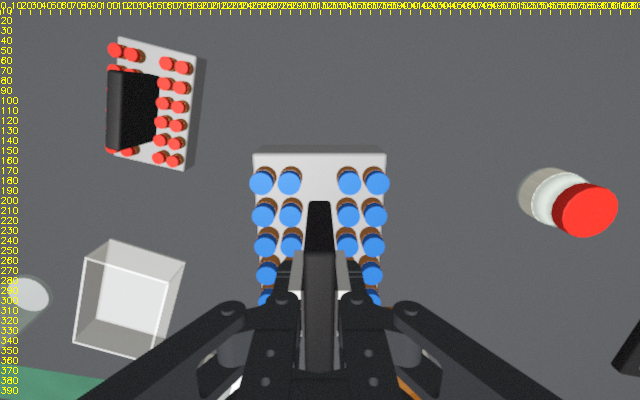

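The rack hangs level, about 23 mm below the TCP and centred in the jaws at (319,160). The red rack at (150,100) hasn't moved. Carrying it to the dock.

>>> {"fn": "arm_command", "kwargs": {"rows": [[[5,-20,0],0.3],[[15,-58,0],0.6],[[26,-101,0],1],[[37,-145,0],1.4],[[48,-188,0],1.4]]}}

```text
clock: 7.5
tool_pos: [0.5864, 0.0295, 0.1713]
tcp_rot: [3.142, -0.001, -2.95]
wrist_force: [1.0, -0.6, -4.2]
width: 0.132
```

```bash
python3 -c "
from h import *
to(.575,-.298,.17,191)"
```

```text
t 7.5 shift mm [  73.6 -319.4    1.4] | 327.7 turn -0.01476920138134119 F [ 1.  -0.6 -4.2] w 0.132 pos [0.5864 0.0295 0.1713] rot [ 1.8000e+02 -3.0000e-02 -1.6901e+02]
```

>>> {"fn": "arm_command", "kwargs": {"rows": [[[10,-43,0],0],[[20,-86,0],0],[[30,-129,0],0],[[40,-172,0],0],[[50,-215,0],0]]}}

```text
clock: 8.0
tool_pos: [0.5782, -0.1912, 0.1714]
tcp_rot: [3.141, -0.0, -2.95]
wrist_force: [0.2, 0.3, -3.0]
width: 0.134
```

```bash
python3 -c "
from h import *
to(.575,-.298,.17,191)"
```

```text
t 8.0 shift mm [  23.5 -104.2    1.4] | 106.8 turn -0.028332881526580422 F [ 0.2  0.3 -3. ] w 0.134 pos [ 0.5782 -0.1912  0.1714] rot [ 1.7999e+02 -2.0000e-02 -1.6903e+02]
```

>>> {"fn": "arm_command", "kwargs": {"rows": [[[9,-40,0],0],[[17,-75,0],0],[[22,-96,0],0],[[23,-103,0],0],[[23,-103,0],0]]}}

```text
clock: 8.5
tool_pos: [0.5754, -0.2955, 0.1711]
tcp_rot: [3.141, -0.001, -2.951]
wrist_force: [0.5, 0.8, -3.6]
width: 0.133
```

```bash
python3 - <<'E'
from h import *
to(.575,-.298,.17,191)
im,d,P=held("pics/w7.png")
it,dt=bot.get_image("top"); crop(it,395,60,110,120,5,"pics/t7.png")
isx,ds=bot.get_image("scene"); crop(isx,110,130,160,190,3,"pics/s7.png")
E
```

```text
t 8.5 shift mm [ 0.9 -2.3  1.1] | 2.7 turn -0.09786173543079713 F [ 0.5  0.8 -3.6] w 0.133 pos [ 0.5754 -0.2955  0.1711] rot [ 1.7997e+02 -3.0000e-02 -1.6910e+02]
```

View pics/w7.png

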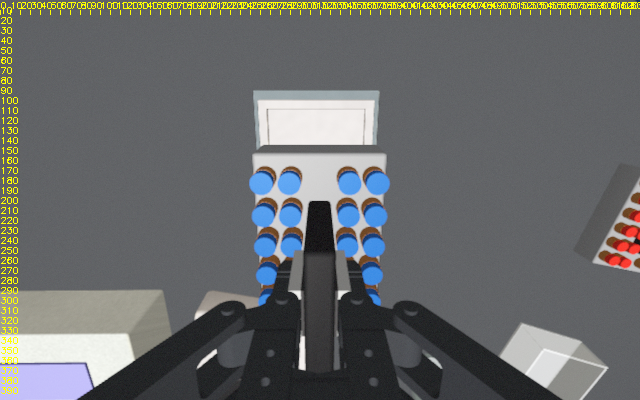

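View pics/s7.png

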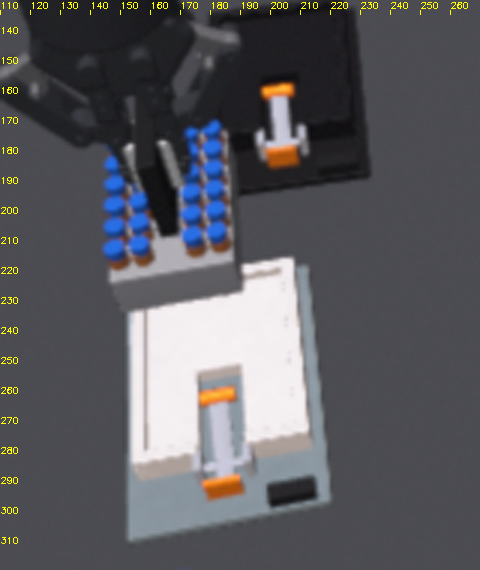

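The wrist view shows the dock lip's rear edge at v≈100, u 258–378, parallel to the rack. I'll use it to check the offset.

```bash
python3 - <<'E'
from h import *
im,d,P=held("pics/w8.png"); crop(im,240,80,160,80,5,"pics/w8c.png")
s=bot.get_state();print(s["tool_pos"])
cp=bot.camera_params("wrist");T=cp["T_tool_cam"];K=cp["intrinsics"]
def tz(u,v,z):
    dd=T[:3,:3]@np.array([(u-K[0,2])/K[0,0],-(v-K[1,2])/K[1,1],-1]);return (T[:3,3]+dd*(z-T[2,3])/dd[2])*1000
for u,v in [(258,100),(378,100),(256,148),(382,148)]: print(u,v,tz(u,v,.143).round(1))
for u,v in [(266,109),(366,109)]: print("pocket",tz(u,v,.151).round(1),tz(u,v,.143).round(1))
for u,v in [(253,153),(386,153)]: print("rack top edge",tz(u,v,-.007).round(1))
E
```

```text
[ 0.57574792 -0.29362755  0.17160216]
258 100 [ 78.  -56.6 143. ]
378 100 [ 77.9  56.1 143. ]
256 148 [ 33.  -61.4 143. ]
382 148 [ 32.9  62.7 143. ]
pocket [ 69.5 -50.8 151. ] [ 69.9 -49.5 143. ]
pocket [ 69.4  46.3 151. ] [ 69.8  45.2 143. ]
rack top edge [ 55.5 -33.3  -7. ]
rack top edge [55.4 35.1 -7. ]
```

View pics/w8c.png

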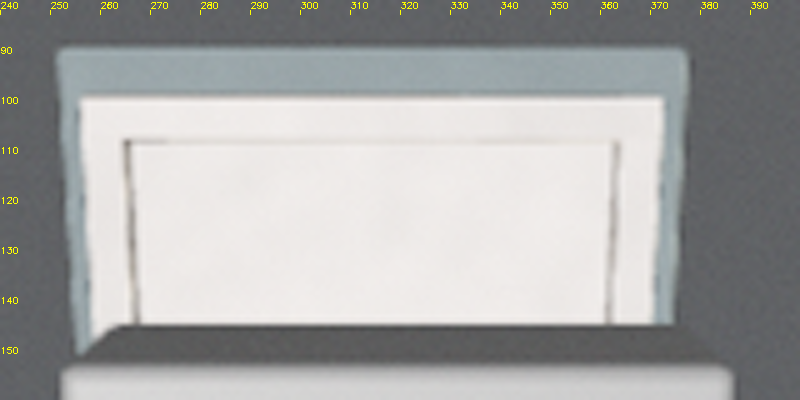

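>>> {"fn": "arm_command", "kwargs": {"rows": [[[1,-1,0],0],[[2,-2,0],0],[[2,-2,0],0],[[2,-2,0],0],[[2,-2,0],0]]}}

```text
clock: 9.2
tool_pos: [0.5741, -0.2972, 0.1717]
tcp_rot: [-3.142, 0.0, -2.95]
wrist_force: [-0.4, -0.4, -4.0]
width: 0.133
```

```bash
python3 - <<'E'
from h import *
to(.574,-.298,.17,191)
im,d,P=held("pics/w9.png"); crop(im,240,80,160,80,5,"pics/w9c.png")
to(.574,-.298,.17,191)
E
```

```text
t 9.2 shift mm [ 0.3 -0.8  1.7] | 1.9 turn -0.021803316829050345 F [-0.4 -0.4 -4. ] w 0.133 pos [ 0.5741 -0.2972  0.1717] rot [-180.      0.   -169.02]
t 9.25 shift mm [ 0.2 -0.7  1.7] | 1.9 turn -0.024020352794536848 F [-0.2 -0.7 -3.3] w 0.134 pos [ 0.5741 -0.2973  0.1717] rot [-180.      0.   -169.02]
```

View pics/w9c.png

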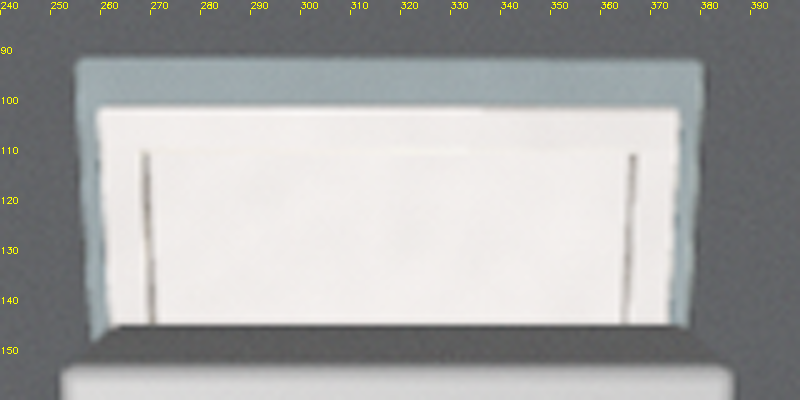

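The dock pocket is centred at u≈317.6 against the rack's 319.7, so about 1 mm off. I'm lowering to just above the lever.

>>> {"fn": "arm_command", "kwargs": {"rows": [[[0.5,-0.5,25],0],[[1,-1,55],0],[[1,-1,82],0],[[1,-1,100],0],[[1,-1,108],0]]}}

```text
clock: 9.75
tool_pos: [0.5723, -0.2979, 0.0618]
tcp_rot: [3.14, -0.002, -2.95]
wrist_force: [-0.5, 0.1, -3.5]
width: 0.131
```

>>> {"fn": "arm_command", "kwargs": {"rows": [[[0,0,2],0],[[0,0,5],0],[[0,0,8],0],[[0,0,10],0],[[0,0,12],0]]}}

```text
clock: 10.25
tool_pos: [0.5736, -0.2986, 0.0521]
tcp_rot: [-3.141, 0.001, -2.95]
wrist_force: [0.2, 0.9, -2.6]
width: 0.133
```

```bash
python3 - <<'E'
from h import *
to(.573,-.298,.043,191)
im,d,P=held("pics/w10.png")
isx,ds=bot.get_image("scene"); crop(isx,120,170,120,140,4,"pics/s10.png")
E
```

```text
t 10.25 shift mm [0.4 0.7 9.1] | 9.1 turn -0.021877482122476977 F [ 0.2  0.9 -2.6] w 0.133 pos [ 0.5736 -0.2986  0.0521] rot [-1.7997e+02  3.0000e-02 -1.6902e+02]
```

View pics/w10.png

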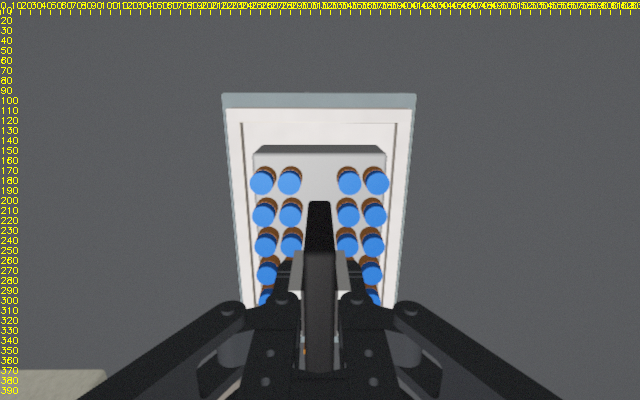

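View pics/s10.png

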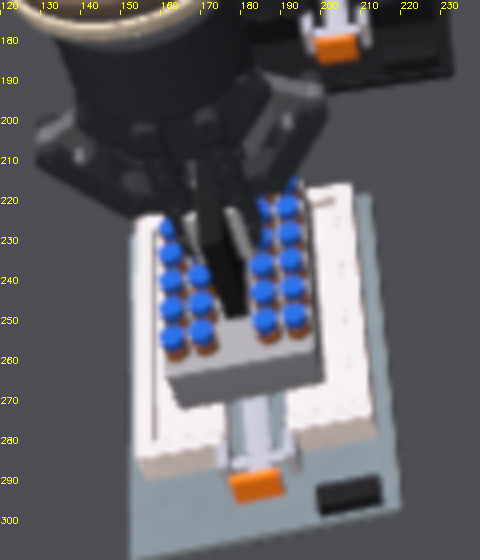

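The rack is centred inside the lips: wrist pocket edges at u≈243 and 396, rack at 253–386. It sits about 9 mm above the platform, so the lever is being pressed now. I'll lower the rest slowly.

>>> {"fn": "arm_command", "kwargs": {"rows": [[[0,0,1.5],0],[[0,0,3],0],[[0,0,4.5],0],[[0,0,6],0],[[0,0,7],0]]}}

```text
clock: 10.85
tool_pos: [0.5732, -0.2985, 0.0445]
tcp_rot: [3.142, -0.0, -2.95]
wrist_force: [-0.7, 0.5, -2.2]
width: 0.134
```

>>> {"fn": "arm_command", "kwargs": {"rows": [[[0,0,0.4],0],[[0,0,0.8],0],[[0,0,1.2],0],[[0,0,1.6],0],[[0,0,2],0]]}}

```text
clock: 11.35
tool_pos: [0.5734, -0.2985, 0.0427]
tcp_rot: [-3.142, 0.0, -2.95]
wrist_force: [-0.9, -0.3, -2.9]
width: 0.139
```

>>> {"fn": "arm_command", "kwargs": {"rows": [[[0,0,0],0],[[0,0,0],0],[[0,0,0],0],[[0,0,0],0],[[0,0,0],0]]}}

```text
clock: 11.85
tool_pos: [0.5733, -0.2985, 0.0427]
tcp_rot: [-3.142, 0.0, -2.95]
wrist_force: [0.2, -0.0, -3.4]
width: 0.136
```

Fz is still carrying the full weight, about −3 N, so it isn't seated yet. Continuing down.

>>> {"fn": "arm_command", "kwargs": {"rows": [[[0,0,0.3],0],[[0,0,0.6],0],[[0,0,0.9],0],[[0,0,1.2],0],[[0,0,1.2],0]]}}

```text
clock: 12.35
tool_pos: [0.5733, -0.2985, 0.0419]
tcp_rot: [-3.141, 0.0, -2.95]
wrist_force: [-2.1, 1.2, 3.6]
width: 0.133
```

>>> {"fn": "arm_command", "kwargs": {"rows": [[[0,0,0.3],0],[[0,0,0.6],0],[[0,0,0.9],0],[[0,0,1],0],[[0,0,1],0]]}}

```text
clock: 12.85
tool_pos: [0.5733, -0.2985, 0.0418]
tcp_rot: [-3.141, 0.0, -2.95]
wrist_force: [-7.1, 3.8, 20.0]
width: 0.131
```

```bash
python3 - <<'E'
from h import *
to(.573,-.298,.043,191)
im,d,P=held("pics/w11.png")
isx,ds=bot.get_image("scene"); crop(isx,120,170,120,140,4,"pics/s11.png")
E
```

```text
t 12.85 shift mm [ 0.2  0.5 -1.2] | 1.3 turn -0.020713378259188175 F [-7.1  3.8 20. ] w 0.131 pos [ 0.5733 -0.2985  0.0418] rot [-1.7998e+02  2.0000e-02 -1.6902e+02]
```

View pics/s11.png

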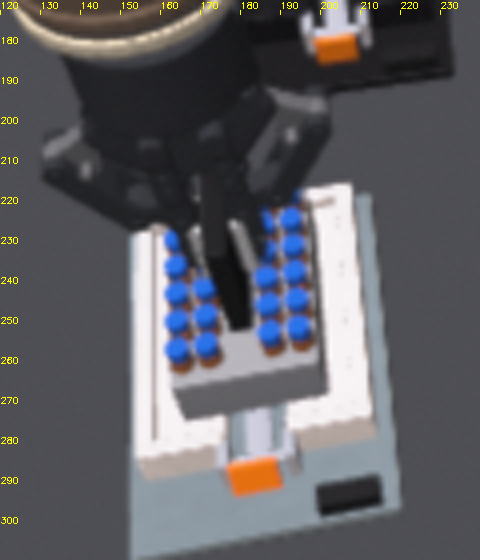

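It's seated: +20 N upward, and the flag at (183,288) has risen. I'll ease off 1 mm, then open.

>>> {"fn": "arm_command", "kwargs": {"rows": [[[0,0,-0.4],0],[[0,0,-0.8],0],[[0,0,-1.1],0],[[0,0,-1.1],0],[[0,0,-1.1],0]]}}

```text
clock: 13.45
tool_pos: [0.5733, -0.2985, 0.0419]
tcp_rot: [-3.142, 0.0, -2.95]
wrist_force: [-3.4, 2.0, 7.3]
width: 0.137
```

>>> {"fn": "arm_command", "kwargs": {"rows": [[[0,0,0],0],[[0,0,0],0],[[0,0,0],0],[[0,0,0],0],[[0,0,0],0]], "claw": 1}}

```text
clock: 13.95
tool_pos: [0.5733, -0.2985, 0.0415]
tcp_rot: [3.142, -0.0, -2.95]
wrist_force: [-0.9, 0.3, 0.3]
width: 0.963
```

>>> {"fn": "arm_command", "kwargs": {"rows": [[[0,0,0],0],[[0,0,0],0],[[0,0,0],0],[[0,0,0],0],[[0,0,0],0]]}}

```text
clock: 14.45
tool_pos: [0.5733, -0.2984, 0.0416]
tcp_rot: [3.142, -0.0, -2.95]
wrist_force: [-0.3, -0.5, 0.6]
width: 1.002
```

```bash
python3 - <<'E'
from h import *
to(.573,-.298,.043,191)
im,d,P=held("pics/w12.png")
E
```

```text
t 14.45 shift mm [ 0.2  0.5 -1.4] | 1.5 turn -0.02425546101267173 F [-0.3 -0.5  0.6] w 1.002 pos [ 0.5733 -0.2984  0.0416] rot [ 180.     -0.   -169.02]
```

View pics/w12.png

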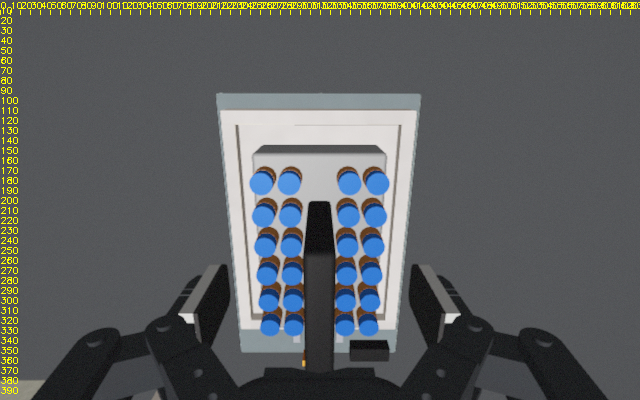

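The jaws are open, clear on both sides at (228,290) and (412,290), and the rack is flat in the pocket. Retreating straight up, then away.

>>> {"fn": "arm_command", "kwargs": {"rows": [[[0,0,-20],0],[[0,0,-55],0],[[0,0,-95],0],[[0,0,-135],0],[[0,0,-170],0]]}}

```text
clock: 15.0
tool_pos: [0.5734, -0.2985, 0.2138]
tcp_rot: [-3.141, 0.001, -2.95]
wrist_force: [1.0, -0.5, 0.6]
width: 1.004
```

>>> {"fn": "arm_command", "kwargs": {"rows": [[[0,40,0],0],[[0,80,0],0],[[0,120,0],0],[[0,160,0],0],[[0,190,0],0]]}}

```text
clock: 15.5
tool_pos: [0.5363, -0.1099, 0.2117]
tcp_rot: [3.141, -0.0, -2.95]
wrist_force: [0.3, -0.2, -0.0]
width: 1.002
```

>>> {"fn": "arm_command", "kwargs": {"rows": [[[0,0,0],0],[[0,0,0],0],[[0,0,0],0],[[0,0,0],0],[[0,0,0],0]]}}

```text
clock: 16.0
tool_pos: [0.5372, -0.1127, 0.2115]
tcp_rot: [-3.142, -0.0, -2.951]
wrist_force: [0.9, -0.1, -0.8]
width: 1.004
```

```bash
python3 - <<'E'
from h import *
np.set_printoptions(precision=4,suppress=True)
to(.573,-.298,.043,191)
it,d=bot.get_image("top"); crop(it,390,90,90,100,6,"pics/t13.png"); cv2.imwrite("pics/t13f.png",it[:,:,::-1])
isx,ds=bot.get_image("scene"); crop(isx,130,170,110,140,4,"pics/s13.png")
cp=bot.camera_params("top"); K=cp["intrinsics"]
v,u=np.mgrid[:400,:640]; Rw=R.from_euler("xyz",cp["attitude"]).as_matrix()
D=np.stack([(u-K[0,2])/K[0,0],-(v-K[1,2])/K[1,1],-np.ones_like(u,float)],-1)@Rw.T
P=cp["eye"]+D*d[...,None]
reg=np.zeros_like(d,bool); reg[95:185,400:470]=1
m=reg&(P[...,2]>.10)&(P[...,2]<.12)
Q=(cp["eye"]+D*((.11-cp["eye"][2])/D[...,2])[...,None])[m]
print("handle",m.sum(),P[m][:,2].mean(),cv2.minAreaRect((Q[:,:2]*1000).astype(np.float32)))
m=reg&(P[...,2]>.045)&(P[...,2]<.055)
Q=(cp["eye"]+D*((.05-cp["eye"][2])/D[...,2])[...,None])[m]
print("block",m.sum(),cv2.minAreaRect((Q[:,:2]*1000).astype(np.float32)))
A=np.c_[P[m][:,:2],np.ones(m.sum())];c=np.linalg.lstsq(A,P[m][:,2],rcond=None)[0];print("tilt deg",np.degrees(c[:2]))
# red rack
im0=np.load("top0.npz")["im"]
f=lambda im:(im[...,0]>180)&(im[...,1]<110)&(u>280)&(u<322)&(v>120)&(v<180)
for im in (im0,it):
    k=f(im);print("red",k.sum(),u[k].mean(),v[k].mean())
E
```

```text
t 16.0 shift mm [  -0.1 -188.7  168.5] | 253.0 turn -0.08335967434891245 F [ 0.9 -0.1 -0.8] w 1.004 pos [ 0.5372 -0.1127  0.2115] rot [-180.     -0.01 -169.08]
handle 14 0.10691576544540057 ((549.3115844726562, -295.5455627441406), (7.167726993560791, 7.23362398147583), 89.33614349365234)
block 215 ((549.1713256835938, -291.4471740722656), (61.51838302612305, 51.903072357177734), 11.409936904907227)
tilt deg [ 0.9956 -0.8532]
red 242 300.1404958677686 148.28099173553719
red 96 300.3020833333333 147.42708333333334
```

View pics/t13.png

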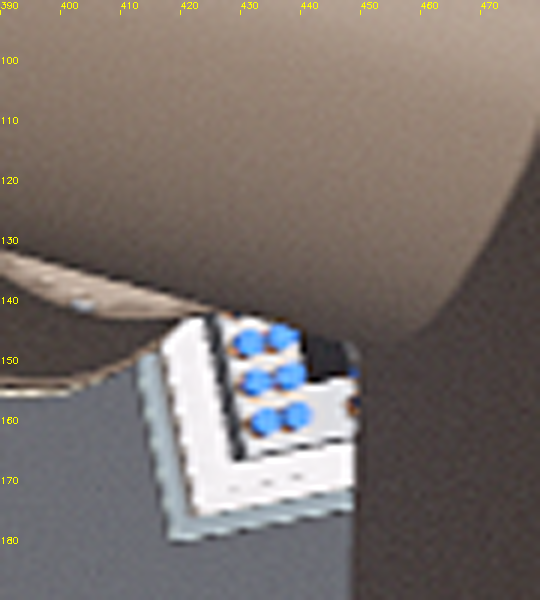

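View pics/s13.png

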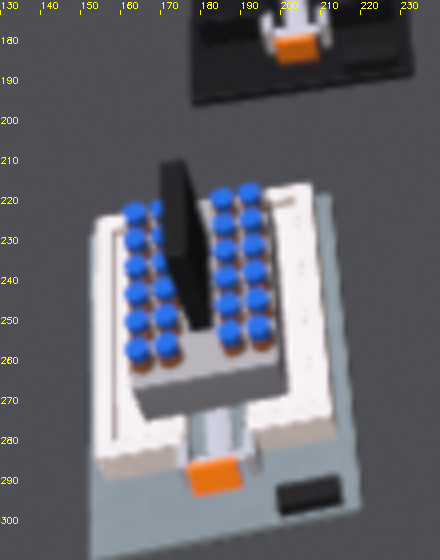

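View pics/t13f.png

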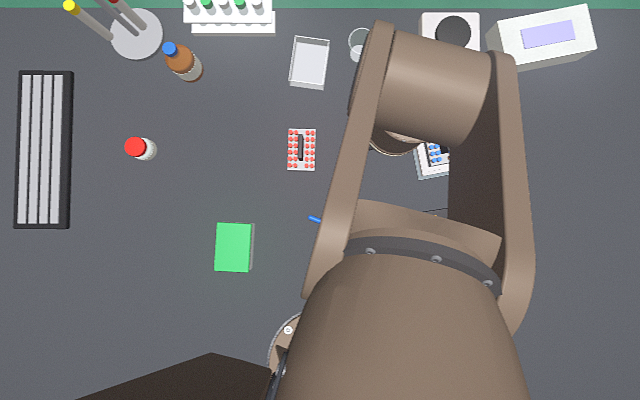

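The arm hides the dock in the top view. The scene view is clear: rack inside the lips, flag raised at (203,288). The red rack is still at (301,149). I'll check height and tilt from the scene camera's depth.

```bash
python3 - <<'E'
from h import *
np.set_printoptions(precision=4,suppress=True)
cp=bot.camera_params("scene"); K=cp["intrinsics"]
v,u=np.mgrid[:400,:640]; Rw=R.from_euler("xyz",cp["attitude"]).as_matrix()
D=np.stack([(u-K[0,2])/K[0,0],-(v-K[1,2])/K[1,1],-np.ones_like(u,float)],-1)@Rw.T
def rect(m,z,n):
    Q=(cp["eye"]+D*((z-cp["eye"][2])/D[...,2])[...,None])[m]
    print(n,m.sum(),cv2.minAreaRect((Q[:,:2]*1000).astype(np.float32)))
im0=np.load("scene0.npz")["im"];d0=np.load("scene0.npz")["d"]
im,d=bot.get_image("scene")
for tag,I,dd in (("before",im0,d0),("now",im,d)):
    P=cp["eye"]+D*dd[...,None]
    print(tag)
    dock=(abs(P[...,0]-.573)<.09)&(abs(P[...,1]+.298)<.07)
    if tag=="now":
        m=dock&(abs(P[...,2]-.11)<.004); print("z",P[m][:,2].mean()); rect(m,.11,"handle")
        m=dock&(abs(P[...,2]-.05)<.004)&(I.min(-1)>110); print("z",np.median(P[m][:,2])); rect(m,.05,"block")
        A=np.c_[P[m][:,:2],np.ones(m.sum())];c=np.linalg.lstsq(A,P[m][:,2],rcond=None)[0];print("tilt deg",np.degrees(c[:2]))
    m=dock&(abs(P[...,2]-.028)<.004)&(I.min(-1)>180); rect(m,.028,"lip")
    pl=dock&(abs(P[...,2]-.02)<.003)&(I.min(-1)>180); print("platform z",np.median(P[pl][:,2]))
    fl=(I[...,0]>180)&(I[...,2]<60)&(I[...,1]<170)&(u>145)&(u<220)&(v>270)&(v<305); print("flag z",fl.sum(),np.percentile(P[fl][:,2],[10,50,90]),v[fl].mean())
    rd=(I[...,0]>150)&(I[...,1]<90)&(I[...,2]<90)&(u>330)&(u<390)&(v>190)&(v<270); print("red",rd.sum(),u[rd].mean(),v[rd].mean(),np.median(P[rd],axis=0))
E
```

```text
before
lip 831 ((581.591552734375, -297.33905029296875), (162.53810119628906, 109.14070892333984), 10.97347640991211)
platform z 0.019935306379055717
flag z 21 [0.0273 0.0293 0.0313] 290.76190476190476
red 700 359.63142857142856 232.0 [0.5629 0.0612 0.0434]
now
z 0.10945790257338608
handle 167 ((576.6939086914062, -297.1726989746094), (62.40126419067383, 12.649503707885742), 12.236287117004395)
z 0.04974624165087538
block 376 ((576.373291015625, -297.61981201171875), (111.57423400878906, 69.24422454833984), 10.2698392868042)
tilt deg [-0.1107 -0.2144]
lip 682 ((581.6234741210938, -297.40234375), (162.47152709960938, 109.17061614990234), 10.913776397705078)
platform z 0.019889061024228827
flag z 74 [0.0243 0.0308 0.0359] 288.85135135135135
red 708 359.6045197740113 232.03389830508473 [0.5632 0.0613 0.0435]
```

```bash
python3 -c "
from station import bot
print(bot.finish_job(), bot.get_state()['clock'])"
```

```text
the job is handed in; nothing more can be done
the job is handed in; nothing more can be done
```

The blue-capped rack is seated in the white dock and released. I gripped it by its handle plate, carried it over upright, lowered it onto the lever until it bore on the platform (about +20 N), then eased off, opened the jaws and backed away. I handed it in at about 16 s of the 34 s allowed; no verdict is reported.

**Last checks (scene camera and depth):**

| Check | Result |
|---|---|
| Rack centre vs dock centre | (0.5765, −0.297) vs about (0.575, −0.298), roughly 2 mm apart |
| Alignment | within about 1–2° of the dock |
| Tilt | about 0.2° |
| Height | block top at 50 mm and handle top at 109.5 mm, as expected for a rack flat on the 20 mm platform |
| Lever | flag has risen; I could not read the lever angle itself |
| Red-capped rack | not moved (caps at the same pixels before and after, within 0.1 px) |
| Robot | jaws fully open, about 190 mm to the side of the dock and clear of it |

**What failed or disagreed:**
- **First grasp missed:** the jaws closed on air above the handle. The wrist depth image put the closed fingertips about 35 mm behind the reported TCP, not 11 mm ahead of it as stated. I went down about 46 mm further and the second grip held; the rack was not disturbed.
- **Top camera blocked:** the arm hid the dock in the last top view, so the top-camera fit there failed. The final position check uses the scene camera instead.
- **Position estimates:** the wrist and top cameras differed by 2–3 mm in x, for both the rack and the dock. That is well inside the 12 mm of play.

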